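Set the depth pointer of a gift-tin lid press

ROBOT

A 6-joint arm with a two-finger parallel gripper is mounted at the origin on the work surface. World frame = base frame: x ahead of the robot, y to its left, z up, the work surface at z = 0. Lengths are in m, angles in degrees, forces in N, time in s.
With the tool pointing down it reaches from about 0.375 to 0.9 m from the base axis. Payload 3.1 kg.
Tool frame: the origin (TCP) lies midway between the tips of the shut fingers; the grasp point (between the pads) lies 19 mm behind it; z points along the fingers, y is the line along which they close (so a half turn about z gives the same grasp; the last joint's range is limited). The gripper opens to 87 mm and grips with 3 to 60 N. Pads are 19 mm wide; open, the fingers measure 117 mm over their backs; the gripper's body (75 mm by 190 mm) begins 51 mm behind the grasp point.
Start: joints at [56.923, 30.224, 82.088, -0, 67.689, -10.227], TCP at [0.243, 0.576, 0.193] pointing down, gripper open.
Joint ranges: [-176.69, 176.69], [-43.24, 126.21], [12.49, 139.97], [-82, 262], [0, 151.66], [-163.58, 163.58]. Speed limits (degrees/s): [159.86, 159.86, 180, 180, 180, 180].

INTERFACE

Orientations are given as a 3x3 rotation matrix whose columns are the frame's x, y, z axes.
In Python, from rig import read_state, capture, camera_info, hand_in gives the robot as it stands.
- The arm moves only by the tool drive_tool, never from a script. Its argument "motion" is a list of rows, each a list of 2 entries, a list of its own where there are three numbers: the shift along the tool's x, y, z in mm, then the turn, a rotation vector about the tool's x, y, z in rad. A call has 1 to 5 rows; each row shifts and turns the commanded pose from where the row before left it, along the tool's axes as they then stand; what a row does not reach is not made up. A row lasts 1/10 s, in which the tool goes at most 50 mm and 8.59 degrees, less where a joint would pass 70% of its speed; a pose out of reach is approached as far as the arm can. A call is refused whole if a number of a shift passes 50 or a number of a turn 0.15, either way. A call with a gripper value outside its range is refused whole. "gripper" is the opening, from 0 (shut) to 1 (fully open), set as the call begins (left out, the last holds). The fingers move at their own pace and stop on an object; the grip force is fixed at half the most. Time passes only in rows, so rows that do not move let the fingers close. It gives the time, the measured TCP pose, the force, the opening and the grip force at its end, in the units of the state.
- read_state(): the state, without advancing time (a new reading comes with each control period).
- capture(name): name is "side" or "top" or "wrist"; returns the picture (400x640x3 uint8, red, green, blue); there is no depth.
- camera_info(name): a dict with "fovy" (degrees; the focal length in pixels is half the picture's height over the tangent of half this angle, whatever the lens; pixels are square), "cx", "cy" (the principal point, pixels), "xyz" and "orientation" of the camera in the world; the wrist camera has in their place "T_tool_cam" (4x4, takes a point from camera to tool coordinates, whose origin is the TCP and whose axes are the flange's). Camera axes: x right, y down, z forward; pixel columns grow to the right and rows downward; lengths in m; the calibration is good to about 2 mm. A picture is of the moment at which its call begins: read the wrist's pose just before it. camera_info takes no time and is no camera call.
- hand_in(): hands the job in; it is judged then, once.
The state is a dict: "time_s": time; "joint_positions": joint angles; "qvel": joint speeds; "tau": joint torques, N m; "position": TCP position; "tcp_rot": TCP orientation; "force": force on the tool from outside, world axes, zero at the start; "moment": the same for the moment, N m; "opening": opening from 0.0 (shut) to 1.0 (fully open); "grasp_force": force on a finger pad.
Only numpy, scipy, OpenCV 4.12 (cv2) and the standard library are available. Lean on these libraries where they do the work, as an engineer would, in place of code of your own. Each camera call takes 0.05 s, during which the arm holds its last target. There are 200 camera calls.

TASK

A gift tin is already loaded inside the closed lid press on the shop counter. Ease the press lever down until you feel the resistance firm up, where the press meets the lid; do not force it further, note how far the lever has travelled, and let the lever come all the way back up. Then swing the depth pointer on the other side of the press down to that same amount of travel and leave it there, without disturbing the things on the counter.

Things in the scene. Friction and masses are not known exactly. Their poses are not given: they have to be found in the camera images.
- press: Grey closed bench press, fixed: housing 120 (x) by 90 (y) mm, 218 mm high with its cap, on a 200 by 170 mm base plate. Origin at the centre of its underside on the counter, z up. Both arms stick out to its own -x side. One cross-shaft parallel to its own y axis, at x = 0, 160 mm above the origin, carries the lever (at own y = +75 mm) and the pointer (at own y = -75 mm). The tin inside cannot be seen and its height differs from day to day.
- lever (a joint): Travel of the press lever, rad: 0 at rest, growing as its handle is pressed down, end of range 0.6. At rest the arm rises 0.43 rad above level towards own -x; at a reading q it stands 0.43 - q above level. A spring brings it back to 0 when let go. It meets the lid, and firms up, at a travel anywhere from 0.18 to 0.42 rad.
- lever_grip (a point): Centre of the lever's black cross-handle: a bar 22 mm thick, 50 mm long, along the press's own y, at the end of the round steel lever, 180 mm from the shaft axis. Pushing it takes about 1.5 to 3 N in free travel (more if the finger drags along it off its arc); past the firm point about 2 N more per mm. At about 22 N the lid is dented.
- pointer (a joint): Travel of the depth pointer, rad, counted just like the lever's: at equal readings the two arms are parallel. 0 is its highest position (0.43 rad above level), growing downwards, end of range 0.6. Friction holds it wherever it is left (about 1.5 N at the pin moves it). It starts between 0 and 0.08.
- pointer_pin (a point): Centre of the short round brass pin, 14 mm thick and 30 mm long, lying along the press's own y, at the end of the flat steel pointer strip (4 mm by 12 mm), 150 mm from the shaft axis.
- gift_tin: Bystander: closed round red tin, 100 mm wide, 66 mm high, standing; origin at the centre of its underside.
- spool: Bystander: white spool, 70 mm wide, 34 mm high, on end; origin at the centre of its underside.
- sweet_jar: Bystander: glass jar with a brass cap, 84 mm wide, 120 mm high; origin at the centre of its underside.

How it is judged:
By the outcome, as a careful person would: the job done as asked, in the order asked, and still so for the second after the job is handed in, with the robot touching nothing.
It also fails if it takes over 51 s, if anything falls off the work surface, if the arm or the gripper's body presses on something with over 40 N, if the wrist force passes 120 N, or if a joint passes its speed limit or range.

## Working session

There is one attempt and no reset: what is moved stays moved. The work goes in short steps, Python scripts to look and compute and a tool call to move; the robot and the scene stay as the last step left them, time stands still between calls to the robot, and variables do not carry over. Pictures are saved under pics/ and viewed, at most 10 in all, crops included, and the job is handed in when it is done.

Besides the shell and the picture viewer there is one more tool, called after "Request:" by a JSON object that holds its "api" and its "payload", one argument or row to a line. drive_tool: Moves the arm, as the interface text tells. Its arguments: {"type":"object","properties":{"motion":{"type":"array","items":{"type":"array"}},"gripper":{"type":"number"}},"required":["motion"]}

```bash
mkdir -p pics; python3 - <<'E'
from rig import *
import cv2
for n in("side","top"):
    cv2.imwrite(f"pics/{n}0.png",capture(n)[:,:,::-1]); print(n,camera_info(n))
print(camera_info("wrist")); print(read_state())
E
```

```text
side {'fovy': 45.172150427276, 'cx': 319.17716596896634, 'cy': 196.97719702696654, 'xyz': array([0.45429128, 1.33628821, 0.90203806]), 'orientation': array([[-0.99778669, -0.04209329,  0.0514769 ],
       [-0.06561225,  0.49743335, -0.8650174 ],
       [ 0.0108051 , -0.86648036, -0.49909421]])}
top {'fovy': 49.78939556954339, 'cx': 317.1080081025984, 'cy': 201.95626669930837, 'xyz': array([0.38164534, 0.04845087, 1.51871848]), 'orientation': array([[ 0.01962631, -0.9919161 ,  0.12536848],
       [-0.9994487 , -0.02282293, -0.02411246],
       [ 0.02677882, -0.12482613, -0.99181719]])}
{'fovy': 68.62543872188267, 'cx': 319.2586611215592, 'cy': 203.6067131999531, 'T_tool_cam': array([[ 7.14859316e-04, -9.65861619e-01, -2.59057566e-01,
         7.03167598e-02],
       [ 9.99999578e-01,  8.39810241e-04, -3.71660498e-04,
        -3.48729964e-04],
       [ 5.76531808e-04, -2.59057191e-01,  9.65861812e-01,
        -1.93728226e-01],
       [ 0.00000000e+00,  0.00000000e+00,  0.00000000e+00,
         1.00000000e+00]])}
{'time_s': 0.1, 'joint_positions': array([ 5.69248704e+01,  3.02732796e+01,  8.21485826e+01, -1.02854309e-03,
        6.76893913e+01, -1.02278856e+01]), 'qvel': array([ 0.07304489, -0.16942864, -0.09675485,  0.03831745,  0.00567802,
        0.0509114 ]), 'tau': array([ 9.72477847e-05, -4.40983415e+01, -1.77150017e+01,  6.34853239e-02,
        5.33653074e-02, -4.05621768e-05]), 'position': array([0.24226131, 0.57536493, 0.19177597]), 'tcp_rot': array([[-9.21545788e-01,  3.88268293e-01, -1.04576587e-03],
       [ 3.88269562e-01,  9.21544394e-01, -1.63615618e-03],
       [ 3.28452106e-04, -1.91383190e-03, -9.99998115e-01]]), 'force': array([ 0.56562847, -0.25225653, -0.68005532]), 'moment': array([-0.04945803,  0.01349802, -0.01528965]), 'grasp_force': 0.0, 'opening': 0.9989275603672715}
```

View pics/side0.png

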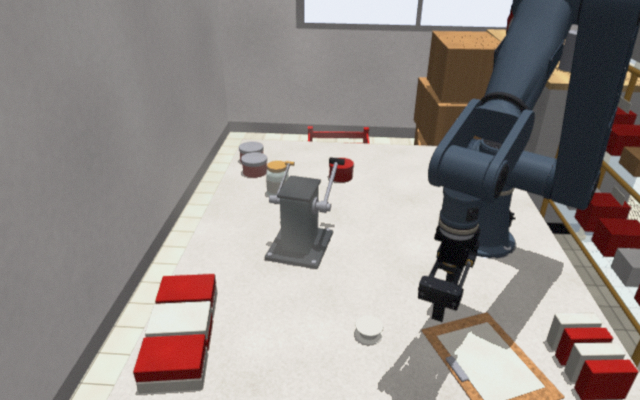

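View pics/top0.png

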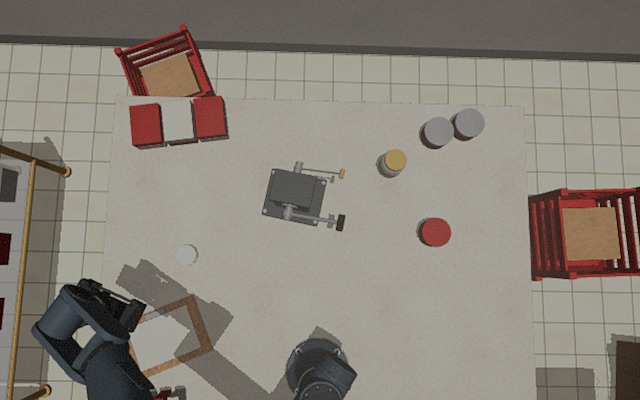

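```bash
python3 - <<'E'
import cv2
a=cv2.imread("pics/top0.png")[140:250,245:445]; b=cv2.imread("pics/side0.png")[140:275,245:365]
cv2.imwrite("pics/t1.png",cv2.resize(a,None,fx=4,fy=4,interpolation=2)); cv2.imwrite("pics/s1.png",cv2.resize(b,None,fx=4.4,fy=4.4,interpolation=2))
E
```

```text
(no output)
```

View pics/t1.png

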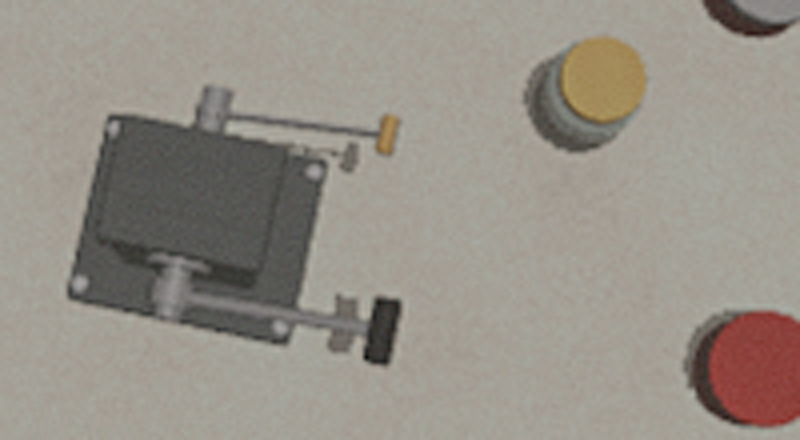

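View pics/s1.png

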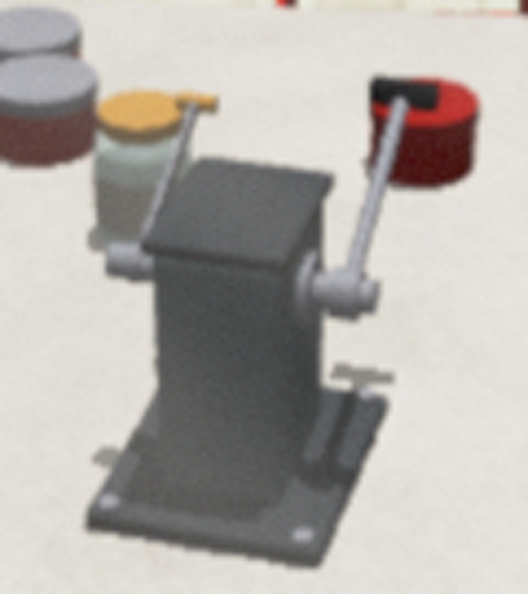

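```bash
cat > h.py <<'E'
import numpy as np
from rig import *
def cam(n):
    c=camera_info(n)
    if n=="wrist":
        s=read_state(); T=np.eye(4); T[:3,:3]=s["tcp_rot"]; T[:3,3]=s["position"]; T=T@c["T_tool_cam"]
        R,p=T[:3,:3],T[:3,3]
    else: R,p=c["orientation"],c["xyz"]
    return R,p,200/np.tan(np.radians(c["fovy"]/2)),c["cx"],c["cy"]
def proj(P,c):
    R,p,f,cx,cy=c; q=(np.asarray(P)-p)@R
    return np.stack([cx+f*q[...,0]/q[...,2],cy+f*q[...,1]/q[...,2]],-1)
def W(v,P):
    c,s=np.cos(v[2]),np.sin(v[2]); return np.array(P)@np.array([[c,s,0],[-s,c,0],[0,0,1]])+[v[0],v[1],0]
def arm(L,y,q): return [-L*np.cos(.43-q),y,.16+L*np.sin(.43-q)]
E
python3 - <<'E'
from h import *
from scipy.optimize import least_squares
T,S=cam("top"),cam("side")
t=np.array([[68,298],[327,162],[290,345],[382,331],[389,134]])/4+[244.6,139.6]
s=np.array([[90,520],[320,562],[387,400],[404,94],[197,102]])/4.4+[244.6,139.6]
def pts(v):
    h=arm(.18,.075,0); p=arm(.15,-.075,v[3]); z=.006
    return W(v,[[.1,.085,z],[-.1,-.085,z],[-.1,.085,z],h,p]),W(v,[[.1,-.085,z],[.1,.085,z],[-.1,.085,z],h,p])
def f(v):
    a,b=pts(v); return np.r_[(proj(a,T)-t).ravel(),(proj(b,S)-s).ravel()]
r=least_squares(f,[.6,.1,1.5,.04],loss='soft_l1'); print(r.x,np.round(r.fun,1))
v=r.x; print("hand",W(v,arm(.18,.075,0)),"pin",W(v,arm(.15,-.075,v[3])))
def ray(c,u,z):
    R,p,f,cx,cy=c; d=R@[(u[0]-cx)/f,(u[1]-cy)/f,1]; return p+d*(z-p[2])/d[2]
print("tin",ray(T,(434,232),.066),"jar",ray(T,(395,160),.12),"spool",ray(T,(187,255),.034))
print("press x axis",np.cos(v[2]),np.sin(v[2]))
E
```

```text
[0.58858404 0.09153843 1.37938191 0.01237422] [-0.   0.3  0.9 -0.2  0.1  0.6  0.7  0.1  0.   0.2 -1.5  0.9  0.1  0.7
  0.4  1.1 -0.2 -0.  -0.3 -0. ]
hand [ 0.48382668 -0.05481861  0.23503674] pin [ 0.63612974 -0.0573342   0.22083871]
tin [ 0.47165707 -0.38562239  0.066     ] jar [ 0.70517658 -0.24214513  0.12      ] spool [0.37778132 0.4503308  0.034     ]
press x axis 0.19024766462641468 0.9817361285519624
```

Request:
{"api": "drive_tool", "payload": {
  "motion": [
    [[-31,-32.5,-21],[0,0,0]],
    [[-31,-32.5,-21],[0,0,0]],
    [[-31,-32.5,-21],[0,0,0]],
    [[-31,-32.5,-21],[0,0,0]],
    [[-31,-32.5,-21],[0,0,0]]
  ],
  "gripper": 0
}}

```text
time_s: 0.6
position: [0.3224, 0.3641, 0.298]
tcp_rot: [[-0.922, 0.388, -0.001], [0.388, 0.922, -0.001], [0.0, -0.001, -1.0]]
force: [0.4, 0.2, 0.3]
opening: 0.632
grasp_force: 0.0
```

Request:
{"api": "drive_tool", "payload": {
  "motion": [
    [[-31,-32.5,0],[0,0,0]],
    [[-31,-32.5,0],[0,0,0]],
    [[-31,-32.5,0],[0,0,0]],
    [[-31,-32.5,0],[0,0,0]],
    [[-31,-32.5,0],[0,0,0]]
  ]
}}

```text
time_s: 1.1
position: [0.4021, 0.1544, 0.2975]
tcp_rot: [[-0.922, 0.388, -0.0], [0.388, 0.922, 0.0], [0.0, 0.0, -1.0]]
force: [0.7, -1.1, 0.1]
opening: 0.172
grasp_force: 0.0
```

Request:
{"api": "drive_tool", "payload": {
  "motion": [
    [[-31,-32.5,0],[0,0,0]],
    [[-31,-32.5,0],[0,0,0]],
    [[-31,-32.5,0],[0,0,0]],
    [[-15,-16,0],[0,0,0]],
    [[0,0,0],[0,0,0]]
  ]
}}

```text
time_s: 1.6
position: [0.4586, 0.0068, 0.2973]
tcp_rot: [[-0.92, 0.392, -0.0], [0.392, 0.92, -0.001], [-0.0, -0.001, -1.0]]
force: [0.3, 1.2, 0.1]
opening: 0.005
grasp_force: 0.0
```

```bash
python3 - <<'E'
from h import *; import cv2
c=cam("wrist"); im=capture("wrist")[:,:,::-1].copy(); cv2.imwrite("pics/w0.png",im)
v=[.58858,.09154,1.37938,.0124]
print(proj(W(v,[arm(.18,.075,0),arm(.15,-.075,.0124),arm(.18,.1,0),arm(.18,.05,0)]),c)); print(read_state()["position"],read_state()["force"])
E
```

```text
[[270.38405509 253.45953314]
 [329.13053583 364.3111465 ]
 [263.58607714 229.13204003]
 [276.87897023 276.70247455]]
[0.45754995 0.00852562 0.2971511 ] [-0.65035581  0.40744575 -0.29988114]
```

View pics/w0.png

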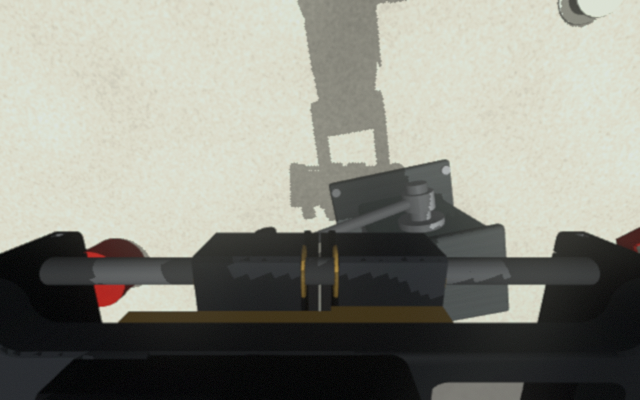

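Request:
{"api": "drive_tool", "payload": {
  "motion": [
    [[-25,-24,0],[0,0,0]],
    [[-24,-24,0],[0,0,0]],
    [[0,0,18],[0,0,0]],
    [[0,0,18],[0,0,0]],
    [[0,0,0],[0,0,0]]
  ]
}}

```text
time_s: 2.15
position: [0.4815, -0.0517, 0.2593]
tcp_rot: [[-0.922, 0.387, -0.006], [0.387, 0.922, 0.003], [0.007, 0.0, -1.0]]
force: [0.4, -0.7, -0.2]
opening: 0.007
grasp_force: 0.0
```

Request:
{"api": "drive_tool", "payload": {
  "motion": [
    [[0,0,0],[0,0,0]],
    [[0,0,0],[0,0,0]],
    [[0,0,0],[0,0,0]]
  ]
}}

```text
time_s: 2.45
position: [0.4846, -0.0534, 0.2627]
tcp_rot: [[-0.922, 0.388, 0.002], [0.388, 0.922, -0.001], [-0.002, 0.0, -1.0]]
force: [-0.4, 0.0, 0.4]
opening: 0.002
grasp_force: 0.0
```

```bash
cat >> h.py <<'E'
def avg(n=8):
    P=[];F=[]
    for _ in range(n): capture("wrist"); s=read_state(); P.append(s["position"]*1e3); F.append(s["force"])
    print(s["time_s"],np.round(np.mean(P,0),2),np.round(np.mean(F,0),2),np.std(P,0).round(1),np.std(F,0).round(1))
E
python3 -c "from h import *;avg()"
```

```text
2.85 [484.29 -53.67 262.09] [-0.03 -0.27  0.01] [0.1 0.1 0.3] [0.5 0.4 0.4]
```

Request:
{"api": "drive_tool", "payload": {
  "motion": [
    [[0,0,5],[0,0,0]],
    [[0,0,5],[0,0,0]],
    [[0,0,1],[0,0,0]],
    [[0,0,0],[0,0,0]]
  ]
}}

```text
time_s: 3.25
position: [0.4838, -0.0536, 0.2501]
tcp_rot: [[-0.922, 0.388, -0.001], [0.388, 0.922, 0.0], [0.001, -0.0, -1.0]]
force: [0.5, -0.2, -0.4]
opening: 0.009
grasp_force: 0.0
```

Request:
{"api": "drive_tool", "payload": {
  "motion": [
    [[0,0,1],[0,0,0]],
    [[0,0,0],[0,0,0]]
  ]
}}

```text
time_s: 3.45
position: [0.4841, -0.0537, 0.2496]
tcp_rot: [[-0.922, 0.388, -0.0], [0.388, 0.922, 0.0], [0.0, -0.0, -1.0]]
force: [0.1, -0.4, 0.5]
opening: 0.006
grasp_force: 0.0
```

Request:
{"api": "drive_tool", "payload": {
  "motion": [
    [[0,0,1],[0,0,0]],
    [[0,0,0],[0,0,0]]
  ]
}}

```text
time_s: 3.65
position: [0.4841, -0.0537, 0.2486]
tcp_rot: [[-0.922, 0.388, 0.0], [0.388, 0.922, 0.0], [-0.0, 0.0, -1.0]]
force: [0.3, -0.3, -0.2]
opening: 0.004
grasp_force: 0.0
```

Request:
{"api": "drive_tool", "payload": {
  "motion": [
    [[0,0,1],[0,0,0]],
    [[0,0,0],[0,0,0]]
  ]
}}

```text
time_s: 3.85
position: [0.484, -0.0537, 0.2476]
tcp_rot: [[-0.922, 0.388, -0.0], [0.388, 0.922, 0.0], [0.0, -0.0, -1.0]]
force: [0.1, 0.2, -0.7]
opening: 0.009
grasp_force: 0.0
```

Request:
{"api": "drive_tool", "payload": {
  "motion": [
    [[0,0,1],[0,0,0]],
    [[0,0,0],[0,0,0]]
  ]
}}

```text
time_s: 4.05
position: [0.484, -0.0537, 0.2465]
tcp_rot: [[-0.922, 0.388, -0.0], [0.388, 0.922, 0.0], [0.0, -0.0, -1.0]]
force: [0.7, -0.1, 0.0]
opening: 0.001
grasp_force: 0.0
```

Request:
{"api": "drive_tool", "payload": {
  "motion": [
    [[0,0,1],[0,0,0]],
    [[0,0,0],[0,0,0]]
  ]
}}

```text
time_s: 4.25
position: [0.484, -0.0537, 0.2455]
tcp_rot: [[-0.922, 0.388, -0.0], [0.388, 0.922, 0.0], [0.0, -0.0, -1.0]]
force: [0.8, 0.1, 0.3]
opening: 0.006
grasp_force: 0.0
```

Request:
{"api": "drive_tool", "payload": {
  "motion": [
    [[0,0,1],[0,0,0]],
    [[0,0,0],[0,0,0]]
  ]
}}

```text
time_s: 4.45
position: [0.484, -0.0537, 0.2445]
tcp_rot: [[-0.922, 0.388, -0.0], [0.388, 0.922, 0.0], [0.0, -0.0, -1.0]]
force: [0.3, 0.0, 0.4]
opening: 0.009
grasp_force: 0.0
```

Request:
{"api": "drive_tool", "payload": {
  "motion": [
    [[0,0,1],[0,0,0]],
    [[0,0,0],[0,0,0]]
  ]
}}

```text
time_s: 4.65
position: [0.484, -0.0537, 0.2435]
tcp_rot: [[-0.922, 0.388, -0.0], [0.388, 0.922, 0.0], [0.0, -0.0, -1.0]]
force: [0.2, -0.0, 0.4]
opening: 0.006
grasp_force: 0.0
```

Request:
{"api": "drive_tool", "payload": {
  "motion": [
    [[0,0,1],[0,0,0]],
    [[0,0,0],[0,0,0]]
  ]
}}

```text
time_s: 4.85
position: [0.484, -0.0537, 0.2425]
tcp_rot: [[-0.922, 0.388, -0.0], [0.388, 0.922, 0.0], [0.0, -0.0, -1.0]]
force: [-0.3, 0.2, -0.4]
opening: 0.009
grasp_force: 0.0
```

Request:
{"api": "drive_tool", "payload": {
  "motion": [
    [[0,0,1],[0,0,0]],
    [[0,0,0],[0,0,0]]
  ]
}}

```text
time_s: 5.05
position: [0.484, -0.0537, 0.2415]
tcp_rot: [[-0.922, 0.388, -0.0], [0.388, 0.922, 0.0], [0.0, -0.0, -1.0]]
force: [-0.8, -0.2, 0.4]
opening: 0.007
grasp_force: 0.0
```

Request:
{"api": "drive_tool", "payload": {
  "motion": [
    [[0,0,1],[0,0,0]],
    [[0,0,0],[0,0,0]]
  ]
}}

```text
time_s: 5.25
position: [0.484, -0.0537, 0.2405]
tcp_rot: [[-0.922, 0.388, -0.0], [0.388, 0.922, 0.0], [0.0, -0.0, -1.0]]
force: [0.5, 0.6, 0.7]
opening: 0.004
grasp_force: 0.0
```

```bash
python3 -c "from h import *;avg(6)"
```

```text
5.55 [484.1  -53.72 240.65] [0.23 0.11 0.09] [0. 0. 0.] [0.4 0.3 0.5]
```

```bash
python3 - <<'E'
from h import *; import cv2
im=capture("side")[:,:,::-1]; cv2.imwrite("pics/s2.png",cv2.resize(im[120:220,270:390],None,fx=5,fy=5,interpolation=2))
S=cam("side");print((proj(read_state()["position"],S)-[270,120])*5, (proj(W([.58858,.09154,1.37938],arm(.18,.075,0)),S)-[270,120])*5)
E
```

```text
[330.97847552 197.41969656] [331.24440759 204.66385446]
```

View pics/s2.png

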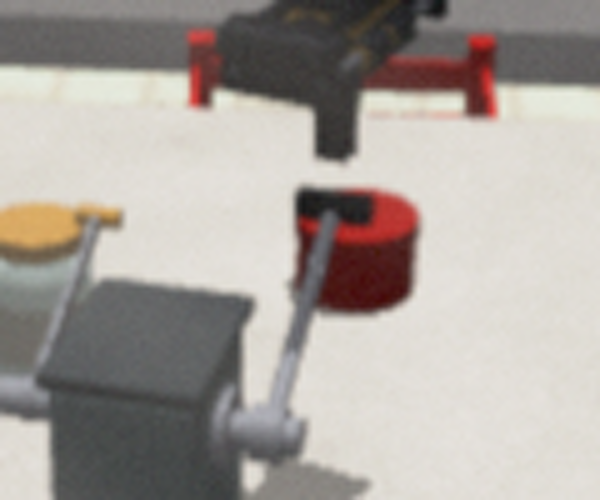

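Request:
{"api": "drive_tool", "payload": {
  "motion": [
    [[0,0,-10],[0,0,0.14]],
    [[0,0,-10],[0,0,0.14]],
    [[0,0,0],[0,0,0.14]],
    [[0,0,0],[0,0,0.14]],
    [[0,0,0],[0,0,0.14]]
  ]
}}

```text
time_s: 6.1
position: [0.4841, -0.0537, 0.2608]
tcp_rot: [[-0.45, 0.893, 0.0], [0.893, 0.45, -0.0], [-0.0, 0.0, -1.0]]
force: [0.2, -0.1, 0.1]
opening: 0.006
grasp_force: 0.0
```

Request:
{"api": "drive_tool", "payload": {
  "motion": [
    [[0,0,0],[0,0,0.14]],
    [[0,0,0],[0,0,0.14]],
    [[0,0,0],[0,0,0.14]],
    [[0,0,0],[0,0,0.14]],
    [[0,0,0],[0,0,0.1]]
  ]
}}

```text
time_s: 6.6
position: [0.4841, -0.0537, 0.2607]
tcp_rot: [[0.192, 0.981, 0.0], [0.981, -0.192, -0.0], [-0.0, 0.0, -1.0]]
force: [-0.2, 0.8, 0.5]
opening: 0.005
grasp_force: 0.0
```

Request:
{"api": "drive_tool", "payload": {
  "motion": [
    [[0,0,10],[0,0,0]],
    [[0,0,9],[0,0,0]],
    [[0,0,0],[0,0,0]],
    [[0,0,0],[0,0,0]]
  ]
}}

```text
time_s: 7.0
position: [0.4837, -0.0536, 0.241]
tcp_rot: [[0.186, 0.983, -0.001], [0.983, -0.186, 0.0], [0.0, -0.002, -1.0]]
force: [0.2, 0.5, 0.3]
opening: 0.004
grasp_force: 0.0
```

```bash
python3 - <<'E'
from h import *; import cv2
avg(4); s=read_state(); print(s["joint_positions"].round(1), s["opening"])
a=capture("side")[:,:,::-1]; b=capture("wrist")[:,:,::-1]
im=np.hstack([cv2.resize(a[120:220,270:390],(480,400),interpolation=2), cv2.resize(b[:,160:480],(320,400))])
cv2.imwrite("pics/c3.png",im)
S=cam("side");print((proj(s["position"],S)-[270,120])*4)
E
```

```text
7.2 [484.25 -53.78 241.69] [-0.16  0.23  0.2 ] [0.1 0.  0.2] [0.5 0.3 0.1]
[-19.5  16.   97.8  -0.   66.2  -8.8] 0.005402528463336508
[264.5322209  156.49964059]
```

View pics/c3.png

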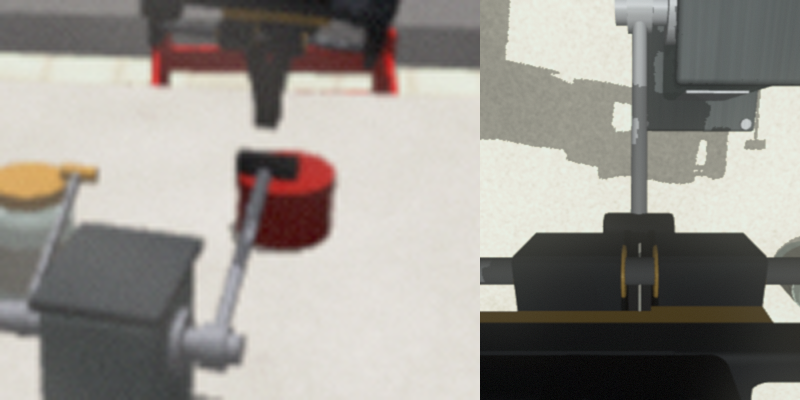

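Request:
{"api": "drive_tool", "payload": {
  "motion": [
    [[0,0,5],[0,0,0]],
    [[0,0,5],[0,0,0]],
    [[0,0,2],[0,0,0]],
    [[0,0,0],[0,0,0]],
    [[0,0,0],[0,0,0]]
  ]
}}

```text
time_s: 7.8
position: [0.4841, -0.0537, 0.2295]
tcp_rot: [[0.187, 0.982, -0.0], [0.982, -0.187, 0.0], [0.0, -0.0, -1.0]]
force: [-0.8, 0.4, -0.6]
opening: 0.005
grasp_force: 0.0
```

Request:
{"api": "drive_tool", "payload": {
  "motion": [
    [[0,0,2],[0,0,0]],
    [[0,0,0],[0,0,0]]
  ]
}}

```text
time_s: 8.0
position: [0.484, -0.0537, 0.2275]
tcp_rot: [[0.187, 0.982, -0.0], [0.982, -0.187, 0.0], [0.0, -0.0, -1.0]]
force: [0.2, -1.0, 0.1]
opening: 0.008
grasp_force: 0.0
```

Request:
{"api": "drive_tool", "payload": {
  "motion": [
    [[0,0,2],[0,0,0]],
    [[0,0,0],[0,0,0]]
  ]
}}

```text
time_s: 8.2
position: [0.4839, -0.0537, 0.2254]
tcp_rot: [[0.187, 0.982, -0.0], [0.982, -0.187, 0.0], [0.0, -0.0, -1.0]]
force: [-0.9, -0.4, 0.5]
opening: 0.006
grasp_force: 0.0
```

Request:
{"api": "drive_tool", "payload": {
  "motion": [
    [[0,0,2],[0,0,0]],
    [[0,0,0],[0,0,0]]
  ]
}}

```text
time_s: 8.4
position: [0.4839, -0.0537, 0.2234]
tcp_rot: [[0.187, 0.982, -0.0], [0.982, -0.187, 0.0], [0.0, -0.0, -1.0]]
force: [-0.9, -0.4, 0.2]
opening: 0.003
grasp_force: 0.0
```

Request:
{"api": "drive_tool", "payload": {
  "motion": [
    [[0,0,2],[0,0,0]],
    [[0,0,0],[0,0,0]]
  ]
}}

```text
time_s: 8.6
position: [0.4839, -0.0537, 0.2214]
tcp_rot: [[0.187, 0.982, -0.0], [0.982, -0.187, 0.0], [0.0, -0.0, -1.0]]
force: [-0.2, 0.2, 1.0]
opening: 0.006
grasp_force: 0.0
```

Request:
{"api": "drive_tool", "payload": {
  "motion": [
    [[0,0,2],[0,0,0]],
    [[0,0,0],[0,0,0]]
  ]
}}

```text
time_s: 8.8
position: [0.4839, -0.0537, 0.2194]
tcp_rot: [[0.187, 0.982, -0.0], [0.982, -0.187, 0.0], [0.0, -0.0, -1.0]]
force: [0.5, 0.6, -0.2]
opening: 0.007
grasp_force: 0.0
```

Request:
{"api": "drive_tool", "payload": {
  "motion": [
    [[0,0,2],[0,0,0]],
    [[0,0,0],[0,0,0]]
  ]
}}

```text
time_s: 9.0
position: [0.4839, -0.0537, 0.2174]
tcp_rot: [[0.187, 0.982, -0.0], [0.982, -0.187, 0.0], [0.0, -0.0, -1.0]]
force: [0.7, -0.9, 0.2]
opening: 0.003
grasp_force: 0.0
```

```bash
python3 - <<'E'
from h import *; import cv2
a=capture("side")[:,:,::-1]; o=cv2.imread("pics/side0.png")
avg(4)
for c in (331,334,337,340): print(c,o[135:175,c].mean(1).astype(int),'\n   ',a[135:175,c].mean(1).astype(int))
E
```

```text
9.25 [484.11 -53.71 217.65] [-0.18 -0.05 -0.05] [0. 0. 0.] [0.6 0.2 0.4]
331 [ 77  79 106 177 215 217 213 212 218 218 220 222 222 220 221 222 221 222
 224 223 223 200 137  58  45  38  30  28  44  68  73  54  50  50  56  70
  98 108 114 126] 
    [ 62  63  63  63  68  95 113 133 163 182 186 191 197 210 214 217 216 218
 220 222 217 192 129  56  33  30  28  23  46  69  69  55  42  40  47  53
  78  81  76  85]
334 [ 76  78  91 169 209 212 209 212 220 219 222 220 222 223 221 221 220 222
 224 220 220 216 165  79  48  38  43  84 116 141 155 164 168 173 173 173
 158 146 132 121] 
    [ 78  78  68  63  56  60  58  58  57  56  53  54  50  52  51  51  57  62
  65  62  63  58  44  38  33  36  37  60  80  90 104 103 106 108 103 102
  99  91  85  83]
337 [ 76  74  91 169 214 217 217 216 219 219 219 219 220 220 221 222 222 224
 222 221 221 218 174  94  50  44  48  70 103 120 111 100  90  69  51  43
  43  44  40  37] 
    [ 61  56  61  63  64  85 135 126  68  60  58  57  57  56  54  54  51  50
  44  45  46  44  43  39  33  36  39  52  72  79  83  86  78  59  46  42
  35  40  40  39]
340 [ 76  76  93 177 224 225 223 220 219 220 221 221 219 221 221 219 221 221
 220 222 222 217 173  94  57  47  43  42  36  47  75  89  88  69  47  42
  47  42  39  37] 
    [ 61  61  63  63  58  62  56  57  58  59  66  66  76  98 115 131 145 150
 149 149 150 163 142  79  48  39  38  35  32  48  75  88  87  67  46  37
  41  42  43  36]
```

Request:
{"api": "drive_tool", "payload": {
  "motion": [
    [[0,0,1],[0,0,0]],
    [[0,0,0],[0,0,0]]
  ]
}}

```text
time_s: 9.45
position: [0.4842, -0.0537, 0.2166]
tcp_rot: [[0.187, 0.982, 0.0], [0.982, -0.187, -0.0], [-0.0, 0.0, -1.0]]
force: [-0.0, -0.1, -0.1]
opening: 0.008
grasp_force: 0.0
```

Request:
{"api": "drive_tool", "payload": {
  "motion": [
    [[0,0,1],[0,0,0]],
    [[0,0,0],[0,0,0]]
  ]
}}

```text
time_s: 9.65
position: [0.4841, -0.0541, 0.2158]
tcp_rot: [[0.187, 0.982, 0.0], [0.982, -0.187, -0.001], [-0.001, 0.0, -1.0]]
force: [-0.8, -0.7, 2.8]
opening: 0.007
grasp_force: 1.0
```

Request:
{"api": "drive_tool", "payload": {
  "motion": [
    [[0,0,1],[0,0,0]],
    [[0,0,0],[0,0,0]]
  ]
}}

```text
time_s: 9.85
position: [0.4843, -0.0541, 0.2148]
tcp_rot: [[0.187, 0.982, 0.001], [0.982, -0.187, -0.001], [-0.001, 0.001, -1.0]]
force: [-0.8, -1.1, 2.4]
opening: 0.004
grasp_force: 1.2
```

Request:
{"api": "drive_tool", "payload": {
  "motion": [
    [[0,0,1],[0,0,0]],
    [[0,0,0],[0,0,0]]
  ]
}}

```text
time_s: 10.05
position: [0.4844, -0.054, 0.2137]
tcp_rot: [[0.187, 0.982, 0.001], [0.982, -0.187, -0.0], [-0.0, 0.001, -1.0]]
force: [-0.0, -1.9, 2.8]
opening: 0.002
grasp_force: 1.2
```

```bash
python3 - <<'E'
from h import *; import cv2
a=capture("side")[:,:,::-1]
avg(4)
for c in (331,): print(c,a[135:175,c].mean(1).astype(int))
E
```

```text
10.3 [484.4  -53.81 213.73] [ 0.17 -1.92  2.15] [0. 0. 0.] [0.1 0.4 0.6]
331 [ 63  60  66  60  60  63  79 106 116 136 163 182 187 193 198 210 216 215
 220 220 220 215 168  89  44  34  26  28  31  55  63  54  37  41  43  47
  54  64  72  79]
```

Request:
{"api": "drive_tool", "payload": {
  "motion": [
    [[-2.4,0,5],[0,0,0]],
    [[-2.3,0,5],[0,0,0]],
    [[-2,0,5],[0,0,0]],
    [[-1.8,0,5],[0,0,0]],
    [[-1.5,0,5],[0,0,0]]
  ]
}}

```text
time_s: 10.8
position: [0.4823, -0.0639, 0.1881]
tcp_rot: [[0.187, 0.982, 0.0], [0.982, -0.187, -0.0], [-0.0, 0.0, -1.0]]
force: [0.9, -1.5, 3.6]
opening: 0.003
grasp_force: 1.4
```

Request:
{"api": "drive_tool", "payload": {
  "motion": [
    [[-0.5,0,2],[0,0,0]],
    [[0,0,0],[0,0,0]]
  ]
}}

```text
time_s: 11.0
position: [0.4818, -0.0639, 0.1861]
tcp_rot: [[0.187, 0.982, -0.001], [0.982, -0.187, 0.001], [0.0, -0.001, -1.0]]
force: [0.4, -1.0, 2.7]
opening: 0.003
grasp_force: 1.1
```

Request:
{"api": "drive_tool", "payload": {
  "motion": [
    [[-0.5,0,2],[0,0,0]],
    [[0,0,0],[0,0,0]]
  ]
}}

```text
time_s: 11.2
position: [0.4817, -0.0644, 0.1845]
tcp_rot: [[0.187, 0.982, -0.001], [0.982, -0.187, 0.0], [0.0, -0.001, -1.0]]
force: [0.5, -0.9, 2.9]
opening: 0.007
grasp_force: 1.1
```

Request:
{"api": "drive_tool", "payload": {
  "motion": [
    [[-0.4,0,2],[0,0,0]],
    [[0,0,0],[0,0,0]]
  ]
}}

```text
time_s: 11.4
position: [0.4817, -0.0649, 0.1825]
tcp_rot: [[0.187, 0.982, -0.001], [0.982, -0.187, 0.0], [0.0, -0.001, -1.0]]
force: [-0.6, -0.7, 2.9]
opening: 0.004
grasp_force: 1.1
```

Request:
{"api": "drive_tool", "payload": {
  "motion": [
    [[-0.4,0,2],[0,0,0]],
    [[0,0,0],[0,0,0]]
  ]
}}

```text
time_s: 11.6
position: [0.4817, -0.0653, 0.1804]
tcp_rot: [[0.187, 0.982, -0.0], [0.982, -0.187, 0.0], [0.0, -0.0, -1.0]]
force: [-0.5, -1.2, 2.1]
opening: 0.006
grasp_force: 1.1
```

Request:
{"api": "drive_tool", "payload": {
  "motion": [
    [[-0.4,0,2],[0,0,0]],
    [[0,0,0],[0,0,0]]
  ]
}}

```text
time_s: 11.8
position: [0.4817, -0.0658, 0.1785]
tcp_rot: [[0.187, 0.982, -0.0], [0.982, -0.187, 0.0], [-0.0, -0.0, -1.0]]
force: [-1.5, -1.9, 2.7]
opening: 0.006
grasp_force: 1.4
```

Request:
{"api": "drive_tool", "payload": {
  "motion": [
    [[-0.4,0,2],[0,0,0]],
    [[0,0,0],[0,0,0]]
  ]
}}

```text
time_s: 12.0
position: [0.4816, -0.0662, 0.1768]
tcp_rot: [[0.187, 0.982, -0.0], [0.982, -0.187, -0.0], [-0.0, -0.0, -1.0]]
force: [-2.2, -2.1, 6.5]
opening: 0.001
grasp_force: 3.0
```

```bash
python3 - <<'E'
from h import *; import cv2
for i in range(3): cv2.imwrite(f"pics/firm{i}.png",capture("side")[:,:,::-1])
avg(5)
E
```

```text
12.4 [481.61 -66.14 176.92] [-1.62 -1.89  5.54] [0. 0. 0.] [0.4 0.5 0.2]
```

Request:
{"api": "drive_tool", "payload": {
  "motion": [
    [[-0.2,0,1],[0,0,0]],
    [[0,0,0],[0,0,0]]
  ]
}}

```text
time_s: 12.6
position: [0.4816, -0.0664, 0.1761]
tcp_rot: [[0.187, 0.982, -0.0], [0.982, -0.187, -0.0], [-0.0, -0.0, -1.0]]
force: [-2.4, -1.6, 8.1]
opening: 0.001
grasp_force: 3.7
```

```bash
python3 - <<'E'
from h import *
avg(6)
E
```

```text
12.9 [481.58 -66.33 176.15] [-2.42 -1.38  7.48] [0. 0. 0.] [0.5 0.4 0.5]
```

Request:
{"api": "drive_tool", "payload": {
  "motion": [
    [[0.4,0,-2],[0,0,0]],
    [[0,0,0],[0,0,0]]
  ]
}}

```text
time_s: 13.1
position: [0.4817, -0.0659, 0.1779]
tcp_rot: [[0.187, 0.982, -0.0], [0.982, -0.187, -0.0], [-0.0, -0.0, -1.0]]
force: [-1.3, -1.7, 4.0]
opening: 0.003
grasp_force: 2.1
```

```bash
python3 - <<'E'
from h import *
avg(6)
E
```

```text
13.4 [481.66 -65.94 177.65] [-1.65 -1.65  5.04] [0.  0.  0.1] [0.3 0.3 0.6]
```

Request:
{"api": "drive_tool", "payload": {
  "motion": [
    [[0.2,0,-1],[0,0,0]],
    [[0,0,0],[0,0,0]]
  ]
}}

```text
time_s: 13.6
position: [0.4818, -0.0656, 0.1785]
tcp_rot: [[0.187, 0.982, -0.0], [0.982, -0.187, 0.0], [0.0, -0.0, -1.0]]
force: [-1.1, -1.6, 2.5]
opening: 0.003
grasp_force: 1.5
```

```bash
python3 - <<'E'
from h import *
avg(6)
E
```

```text
13.9 [481.81 -65.6  178.52] [-1.04 -1.27  2.97] [0. 0. 0.] [0.6 0.7 0.4]
```

Request:
{"api": "drive_tool", "payload": {
  "motion": [
    [[1.5,0,-6],[0,0,0]],
    [[2,0,-8],[0,0,0]],
    [[3,0,-10],[0,0,0]],
    [[4,0,-10],[0,0,0]],
    [[2,0,-10],[0,0,0]]
  ]
}}

```text
time_s: 14.4
position: [0.4843, -0.0529, 0.2237]
tcp_rot: [[0.186, 0.982, 0.001], [0.982, -0.186, -0.0], [0.0, 0.001, -1.0]]
force: [0.1, 0.2, -0.0]
opening: 0.004
grasp_force: 0.0
```

Request:
{"api": "drive_tool", "payload": {
  "motion": [
    [[0,0,-18],[0,0,0]],
    [[0,0,-18],[0,0,0]],
    [[8,45,0],[0,0,0]],
    [[8,45,0],[0,0,0]],
    [[6,45,0],[0,0,0]]
  ]
}}

```text
time_s: 14.9
position: [0.6224, -0.0567, 0.26]
tcp_rot: [[0.187, 0.982, 0.001], [0.982, -0.187, -0.001], [-0.0, 0.001, -1.0]]
force: [0.6, -0.2, 0.7]
opening: 0.006
grasp_force: 0.0
```

Request:
{"api": "drive_tool", "payload": {
  "motion": [
    [[3,15,0],[0,0,0]],
    [[0,0,10],[0,0,0]],
    [[0,0,10],[0,0,0]],
    [[0,0,10],[0,0,0]],
    [[0,0,0],[0,0,0]]
  ]
}}

```text
time_s: 15.4
position: [0.6333, -0.0564, 0.2264]
tcp_rot: [[0.187, 0.982, -0.006], [0.982, -0.187, 0.001], [0.0, -0.006, -1.0]]
force: [-0.2, 0.2, -0.0]
opening: 0.003
grasp_force: 0.0
```

```bash
python3 - <<'E'
from h import *; import cv2
from scipy.optimize import least_squares
avg(6)
s=read_state(); v=[.58858,.09154,1.37938]; p=W(v,arm(.15,-.075,.0124))
print("to pin, tool mm",(s["tcp_rot"].T@(p-s["position"])*1e3).round(1))
c=cam("wrist"); b=capture("wrist")[:,:,::-1]; a=capture("side")[:,:,::-1]
print(proj(W(v,[arm(.15,-.09,.0124),arm(.15,-.06,.0124)]),c), proj(p,cam("side")))
cv2.imwrite("pics/c4.png",np.hstack([cv2.resize(a[120:220,240:360],(480,400),interpolation=2), b[:,160:480]]))
E
```

```text
15.7 [635.64 -56.91 228.85] [0.13 0.22 0.19] [0.7 0.2 0.7] [0.6 0.7 0.5]
to pin, tool mm [-0.3 -0.2  8.6]
[[339.26012975 225.04587092]
 [298.1090338  224.92108472]] [289.07318453 162.76479518]
```

View pics/c4.png

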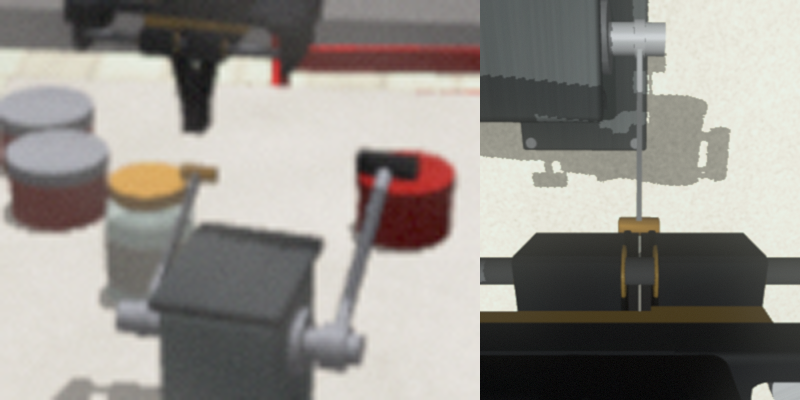

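Request:
{"api": "drive_tool", "payload": {
  "motion": [
    [[0,0,10],[0,0,0]],
    [[0,0,10],[0,0,0]],
    [[0,0,5],[0,0,0]],
    [[0,0,0],[0,0,0]],
    [[0,0,0],[0,0,0]]
  ]
}}

```text
time_s: 16.3
position: [0.6361, -0.0569, 0.2032]
tcp_rot: [[0.187, 0.982, -0.001], [0.982, -0.187, 0.0], [0.0, -0.001, -1.0]]
force: [-0.0, -0.2, 0.9]
opening: 0.005
grasp_force: 0.0
```

Request:
{"api": "drive_tool", "payload": {
  "motion": [
    [[0,0,2],[0,0,0]],
    [[0,0,0],[0,0,0]]
  ]
}}

```text
time_s: 16.5
position: [0.6363, -0.057, 0.2017]
tcp_rot: [[0.187, 0.982, 0.0], [0.982, -0.187, -0.0], [-0.0, 0.0, -1.0]]
force: [-0.3, 0.7, 0.9]
opening: 0.007
grasp_force: 0.0
```

Request:
{"api": "drive_tool", "payload": {
  "motion": [
    [[0,0,1],[0,0,0]],
    [[0,0,0],[0,0,0]]
  ]
}}

```text
time_s: 16.7
position: [0.6362, -0.0569, 0.2007]
tcp_rot: [[0.187, 0.982, 0.0], [0.982, -0.187, -0.0], [-0.0, 0.0, -1.0]]
force: [-0.5, -1.1, 0.5]
opening: 0.007
grasp_force: 0.0
```

Request:
{"api": "drive_tool", "payload": {
  "motion": [
    [[0,0,1],[0,0,0]],
    [[0,0,0],[0,0,0]]
  ]
}}

```text
time_s: 16.9
position: [0.6361, -0.0569, 0.1996]
tcp_rot: [[0.187, 0.982, -0.0], [0.982, -0.187, 0.0], [0.0, -0.0, -1.0]]
force: [-0.1, 0.4, 0.3]
opening: 0.003
grasp_force: 0.0
```

Request:
{"api": "drive_tool", "payload": {
  "motion": [
    [[0,0,1],[0,0,0]],
    [[0,0,0],[0,0,0]]
  ]
}}

```text
time_s: 17.1
position: [0.6361, -0.0569, 0.1985]
tcp_rot: [[0.187, 0.982, -0.0], [0.982, -0.187, 0.0], [0.0, -0.0, -1.0]]
force: [0.0, -0.0, 0.5]
opening: 0.006
grasp_force: 0.0
```

Request:
{"api": "drive_tool", "payload": {
  "motion": [
    [[0,0,1],[0,0,0]],
    [[0,0,0],[0,0,0]]
  ]
}}

```text
time_s: 17.3
position: [0.6361, -0.0569, 0.1975]
tcp_rot: [[0.187, 0.982, -0.0], [0.982, -0.187, 0.0], [0.0, -0.0, -1.0]]
force: [-0.1, 0.8, 0.2]
opening: 0.008
grasp_force: 0.0
```

Request:
{"api": "drive_tool", "payload": {
  "motion": [
    [[0,0,1],[0,0,0]],
    [[0,0,0],[0,0,0]]
  ]
}}

```text
time_s: 17.5
position: [0.6363, -0.057, 0.1967]
tcp_rot: [[0.187, 0.982, 0.0], [0.982, -0.187, -0.0], [-0.0, 0.0, -1.0]]
force: [-0.3, -0.6, -0.1]
opening: 0.005
grasp_force: 0.2
```

Request:
{"api": "drive_tool", "payload": {
  "motion": [
    [[0,0,1],[0,0,0]],
    [[0,0,0],[0,0,0]]
  ]
}}

```text
time_s: 17.7
position: [0.6362, -0.0573, 0.1958]
tcp_rot: [[0.187, 0.982, 0.0], [0.982, -0.187, -0.001], [-0.001, 0.0, -1.0]]
force: [0.1, -0.5, 0.8]
opening: 0.008
grasp_force: 0.7
```

Request:
{"api": "drive_tool", "payload": {
  "motion": [
    [[0,0,1],[0,0,0]],
    [[0,0,0],[0,0,0]]
  ]
}}

```text
time_s: 17.9
position: [0.6364, -0.0572, 0.1948]
tcp_rot: [[0.187, 0.982, 0.001], [0.982, -0.187, -0.0], [-0.0, 0.001, -1.0]]
force: [-0.6, -1.0, 2.3]
opening: 0.002
grasp_force: 0.8
```

Request:
{"api": "drive_tool", "payload": {
  "motion": [
    [[-2.1,0,5],[0,0,0]],
    [[-1.9,0,5],[0,0,0]],
    [[-1.7,0,5],[0,0,0]],
    [[-1.5,0,5],[0,0,0]],
    [[-1,0,4],[0,0,0]]
  ]
}}

```text
time_s: 18.4
position: [0.6345, -0.0651, 0.1699]
tcp_rot: [[0.187, 0.982, -0.0], [0.982, -0.187, 0.0], [0.0, -0.001, -1.0]]
force: [-0.0, -1.3, 2.4]
opening: 0.006
grasp_force: 0.8
```

Request:
{"api": "drive_tool", "payload": {
  "motion": [
    [[0,0,1],[0,0,0]],
    [[0,0,0],[0,0,0]]
  ]
}}

```text
time_s: 18.6
position: [0.6341, -0.0645, 0.169]
tcp_rot: [[0.187, 0.982, -0.002], [0.982, -0.187, 0.001], [0.001, -0.002, -1.0]]
force: [0.3, -0.9, -0.1]
opening: 0.002
grasp_force: 0.0
```

```bash
python3 -c "from h import *;avg(6)"
```

```text
18.9 [634.33 -64.54 169.42] [ 0.01  0.11 -0.51] [0.1 0.1 0.2] [0.4 0.2 0.5]
```

Request:
{"api": "drive_tool", "payload": {
  "motion": [
    [[0,0,0.5],[0,0,0]],
    [[0,0,0],[0,0,0]],
    [[0,0,0],[0,0,0]]
  ]
}}

```text
time_s: 19.2
position: [0.6346, -0.0649, 0.1692]
tcp_rot: [[0.187, 0.982, -0.0], [0.982, -0.187, 0.0], [0.0, -0.0, -1.0]]
force: [-0.7, -1.0, 0.2]
opening: 0.007
grasp_force: 0.0
```

Request:
{"api": "drive_tool", "payload": {
  "motion": [
    [[0,0,0.4],[0,0,0]],
    [[0,0,0],[0,0,0]],
    [[0,0,0],[0,0,0]]
  ]
}}

```text
time_s: 19.5
position: [0.6347, -0.065, 0.1688]
tcp_rot: [[0.187, 0.982, 0.0], [0.982, -0.187, -0.0], [0.0, 0.0, -1.0]]
force: [0.1, -0.5, 0.3]
opening: 0.008
grasp_force: 0.1
```

Request:
{"api": "drive_tool", "payload": {
  "motion": [
    [[0,0,0.4],[0,0,0]],
    [[0,0,0],[0,0,0]],
    [[0,0,0],[0,0,0]]
  ]
}}

```text
time_s: 19.8
position: [0.6347, -0.065, 0.1685]
tcp_rot: [[0.187, 0.982, 0.0], [0.982, -0.187, -0.0], [-0.0, 0.0, -1.0]]
force: [0.4, -0.2, 1.2]
opening: 0.003
grasp_force: 0.6
```

Request:
{"api": "drive_tool", "payload": {
  "motion": [
    [[0,0,0.3],[0,0,0]],
    [[0,0,0],[0,0,0]],
    [[0,0,0],[0,0,0]]
  ]
}}

```text
time_s: 20.1
position: [0.6347, -0.0651, 0.1681]
tcp_rot: [[0.187, 0.982, 0.0], [0.982, -0.187, -0.0], [-0.0, 0.0, -1.0]]
force: [-0.8, -0.5, 1.3]
opening: 0.002
grasp_force: 0.7
```

Request:
{"api": "drive_tool", "payload": {
  "motion": [
    [[0,0,-2],[0,0,0]],
    [[0,0,-10],[0,0,0]],
    [[0,0,-30],[0,0,0]],
    [[0,0,-40],[0,0,0]],
    [[0,0,-40],[0,0,0]]
  ]
}}

```text
time_s: 20.6
position: [0.6343, -0.0647, 0.2915]
tcp_rot: [[0.187, 0.982, -0.001], [0.982, -0.187, 0.0], [0.0, -0.001, -1.0]]
force: [0.0, 0.7, 1.1]
opening: 0.004
grasp_force: 0.0
```

Request:
{"api": "drive_tool", "payload": {
  "motion": [
    [[0,0,-20],[0,0,0]],
    [[0,0,0],[0,0,0]],
    [[0,0,0],[0,0,0]]
  ]
}}

```text
time_s: 20.9
position: [0.6343, -0.0648, 0.3101]
tcp_rot: [[0.187, 0.982, 0.0], [0.982, -0.187, 0.0], [0.0, 0.0, -1.0]]
force: [0.2, 0.1, -1.3]
opening: 0.004
grasp_force: 0.0
```

```bash
python3 - <<'E'
from h import *; import cv2
a=capture("side")[:,:,::-1]; avg(2)
v=[.58858,.09154,1.37938]
for q in(.2,.222,.24): print(q,(proj(W(v,[arm(.15,-.09,q),arm(.15,-.075,q),arm(.15,-.06,q)]),cam("side"))-[265,145]).__mul__(10).round(0).tolist())
cv2.imwrite("pics/c5.png",cv2.resize(a[145:200,265:345],(800,550),interpolation=2))
E
```

```text
21.05 [633.46 -64.63 308.03] [-0.37 -0.78 -0.7 ] [0.  0.  0.1] [0.4 0.2 0.5]
0.2 [[207.0, 234.0], [251.0, 239.0], [295.0, 245.0]]
0.222 [[208.0, 242.0], [252.0, 247.0], [295.0, 253.0]]
0.24 [[209.0, 248.0], [252.0, 254.0], [296.0, 260.0]]
```

View pics/c5.png

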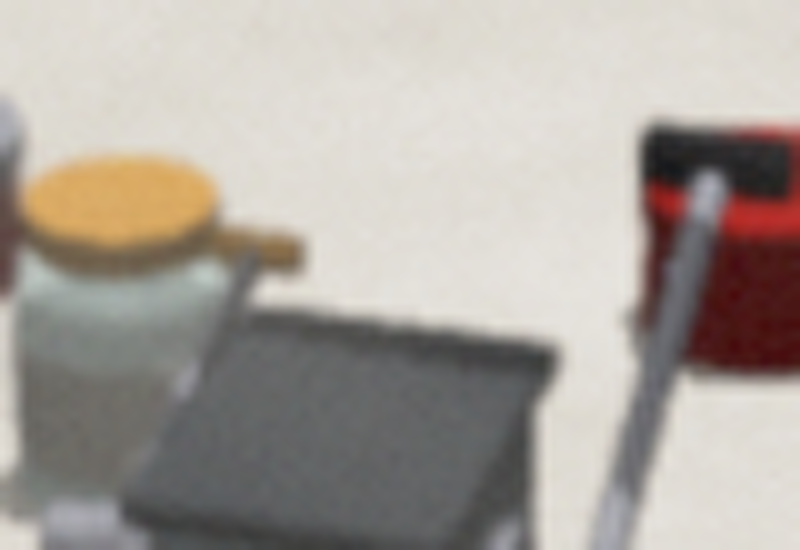

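```bash
python3 -c "from rig import *;print(hand_in())"
```

```text
the job is handed in; nothing more can be done
None
```

I've handed the job in: the lever firmed up at about 0.22 rad of travel and came all the way back up, and the depth pointer is left at about 0.22 rad, with nothing else on the counter touched. The press force peaked at about 8 N against the 22 N dent limit, and the run took about 21 s of the 51 s allowed.

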